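# Load the clean breathing filter on the leak-test station

### The job

Pick the white disc-shaped breathing filter out of the blue crate of lung-function fittings and stand it upright, neck up, in the black ring of the leak-test station, right down on the floor of the ring. Set it down gently rather than dropping it, and leave the black valve and the grey elbow undisturbed in the crate.

Things in the scene. Friction and masses are not known exactly. Their poses are not given: they have to be found in the camera images.
- filter: Target: white filter, 88 mm tall, 42-84 g, standing upright in a quarter (which one varies) of the open blue crate. Origin: centre of its underside; z up, its axis. Round foot 40 mm wide to z = 20 mm; disc 74 mm wide at z = 28 to 42; straight round neck 30 mm wide from z = 50 to 88: grip the neck from above. Nothing else in the crate is taller than 60 mm.
- seat (a point): Centre of the inner floor of the black ring, 34 mm above the table; z up. Ring 62 mm inside, 72 mm outside diameter, open on top, rim 12 mm above this point; it stands on a low white console, 170 x 150 x 30 mm, fixed. The filter's foot fits inside with 11 mm to spare all round; seated, its underside rests on this floor.
- valve: Bystander: black round valve housing, 60 mm tall, 72 mm wide disc, 36 mm wide neck, 90 g, standing in another quarter, its axis at least 86 mm from the filter's. Origin: centre of its underside, z up. The crate is fixed: 250 x 250 x 45 mm outside, walls and floor 5 mm. One quarter holds a fixed row of three off-white tubes, 31 mm high, not wanted.
- elbow: Bystander: grey right-angle tube elbow lying flat in another quarter of the crate, 34 mm high, 78 x 78 mm, 50 g. Origin: on the crate's floor near the middle of its 78 mm square, between the legs; z up; the legs run along its x and y axes.
Mind the look-alikes: they are no part of the job. Of the things shaped like the filter, the white one is meant. Leave any green look-alike of the part that bears seat alone.

How it is judged:
By the outcome, as a careful person would: the job done as asked, in the order asked, and still so for the second after the job is handed in, with the robot touching nothing.
It also fails if it takes over 40 s, if anything falls off the work surface, if the arm or the gripper's body presses on something with over 40 N, if the wrist force passes 120 N, or if a joint passes its speed limit or range.

### The arm

A 7-joint arm with a two-finger parallel gripper is mounted at the origin on the work surface. World frame = base frame: x ahead of the robot, y to its left, z up, the work surface at z = 0. Lengths are in mm, angles in rad, forces in N, time in s.
With the tool pointing down it reaches from about 400 to 875 mm from the base axis. Payload 4.4 kg.
Tool frame: the origin (TCP) lies at the very end of the fingers, on their centre line; the grasp point (between the pads) lies 19 mm behind it; z points along the fingers, y is the direction in which the jaws open and shut (so a half turn about z gives the same grasp; the last joint's range is limited). The gripper opens to 85 mm and grips with 20 to 120 N. Pads are 22 mm wide; open, the fingers measure 114 mm over their backs; the gripper's body (76 mm by 85 mm) begins 54 mm behind the grasp point. The pads swing forward as they close: fully open they stand 13 mm farther back than shut.
Start: joints at [1.057, 0.628, 0.038, 1.517, -0.027, 0.996, -0.02], TCP at [281.468, -585.913, 231.313] pointing down, gripper open.
Joint ranges: [-3.06, 3.06], [-0.37, 2.12], [-1.25, 1.32], [0.18, 2.47], [-1.1, 4.24], [0.23, 1.98], [-2.94, 2.94]. Speed limits (rad/s): [2.57, 2.57, 3.14, 3.14, 3.14, 3.14, 3.14].

### API

Orientations are given as [roll, pitch, yaw] about the fixed x, y, z axes, in that order (R = Rz(yaw) Ry(pitch) Rx(roll)).
In Python, from cell import read_state, get_image, finish_job gives the robot as it stands.
- The arm moves only by the tool carry_out, never from a script. Its argument "series" is a list that holds one entry, the list of rows, each a list of 7 numbers: the shift along the tool's x, y, z in cm, then the turn, a rotation vector about the tool's x, y, z in rad, then the finger opening in cm, from 0 to 8.54. In form: [[[x, y, z, wx, wy, wz, grip], ...]]. A call has 1 to 5 rows; each row is the pose to reach, as a shift and turn from the pose commanded when the call began, along the tool's axes at that moment; what a row does not reach only later rows make up. A row lasts 1/12 s, in which the tool goes at most 41.7 mm and 7.16 degrees, less where a joint would pass 70% of its speed; a pose out of reach is approached as far as the arm can. A call with a gripper value outside its range is refused whole. The fingers move at their own pace and stop on an object; the grip force is fixed at half the most. Time passes only in rows, so rows that repeat a pose let the fingers close. It gives the time, the measured TCP pose, the force and the opening at its end, in the units of the state.
- read_state(): the state, without advancing time (a new reading comes with each control period).
- get_image(name): name is "scene" or "top"; returns a dict with "img" (420x560x3 uint8, blue, green, red), "z_map" (420x560 float32, mm along the optical axis (not along the pixel's ray), 0 where there is no reading), "mtx" (3x3 intrinsics, pixels), "dist" ([k1, k2, p1, p2, k3] as OpenCV has them; the pictures are not rectified), "T" (4x4, takes a point from camera to world coordinates). Camera axes: x right, y down, z forward; pixel columns grow to the right and rows downward; lengths in mm; the calibration is good to about 2 mm. A picture is of the moment at which its call begins.
- finish_job(): hands the job in, once; it reports no verdict.
The state is a dict: "clock": time; "qpos": joint angles; "qd": joint speeds; "tau": joint torques, N m; "eef_pos": TCP position; "tool_rot": TCP orientation; "force": force on the tool from outside, world axes, zero at the start; "torque": the same for the moment, N m; "width": finger opening in mm.
Only numpy, scipy, OpenCV 4.12 (cv2) and the standard library are available. Lean on these libraries where they do the work, as an engineer would, in place of code of your own. Each camera call takes 0.05 s, during which the arm holds its last target.

## Working session

There is one attempt and no reset: what is moved stays moved. The work goes in short steps, Python scripts to look and compute and a tool call to move; the robot and the scene stay as the last step left them, time stands still between calls to the robot, and variables do not carry over. Pictures are saved under pics/ and viewed, and the job is handed in when it is done.

Besides the shell and the picture viewer there is one more tool, called after "Emit:" as name(argument=value, ...), one argument or row to a line, values as JSON. carry_out: Moves the arm, as the interface text tells. Its arguments: {"type":"object","properties":{"series":{"type":"array","items":{"type":"array","items":{"type":"array","items":{"type":"number"}}}}},"required":["series"]}

```bash
mkdir -p pics
cat > h.py <<'E'
import numpy as np, cv2
from cell import *
def grab(n):
    d=get_image(n); np.savez(f'{n}.npz',**{k:np.array(v) for k,v in d.items()}); return d
def pt(d,u,v,z=None):
    x,y=cv2.undistortPoints(np.array([[[u,v]]],float),d['mtx'],d['dist'])[0,0]
    T=d['T']
    if z is None:
        Z=d['z_map'][int(v),int(u)]
        return (T@[x*Z,y*Z,Z,1])[:3]
    r=T[:3,:3]@[x,y,1]; s=(z-T[2,3])/r[2]; return T[:3,3]+s*r
def cloud(d):
    h,w=d['z_map'].shape
    g=np.stack(np.meshgrid(np.arange(w),np.arange(h)),-1).reshape(-1,1,2).astype(float)
    p=cv2.undistortPoints(g,d['mtx'],d['dist']).reshape(h,w,2)
    Z=d['z_map'][...,None]; P=np.concatenate([p*Z,Z],-1)
    return P@d['T'][:3,:3].T+d['T'][:3,3]
E
python3 - <<'E'
from h import *
for n in('scene','top'):
    d=grab(n); cv2.imwrite(f'pics/{n}0.png',d['img']); print(d['T'].round(2).tolist())
print(read_state())
E
```

```text
[[-0.56, 0.69, -0.46, 1170.33], [0.83, 0.47, -0.31, 388.2], [-0.0, -0.55, -0.83, 1132.73], [0.0, 0.0, 0.0, 1.0]]
[[0.01, -0.99, 0.16, 363.11], [-1.0, -0.01, -0.0, -18.98], [0.0, -0.16, -0.99, 1363.2], [0.0, 0.0, 0.0, 1.0]]
{'clock': 0.1, 'qpos': array([ 1.05722397,  0.62924751,  0.03843105,  1.51824982, -0.02704546,
        0.9962767 , -0.01999679]), 'qd': array([-1.55356962e-04, -1.24502671e-03, -7.65831203e-04, -3.59746197e-03,
        1.08467242e-03,  4.45818240e-04,  3.77444314e-05]), 'tau': array([ 3.50118666e-03, -5.64523530e+01,  1.23006832e+00, -1.93974370e+01,
        1.10545228e-02,  5.34548803e-03, -7.76946166e-06]), 'eef_pos': array([ 281.23589388, -585.40767828,  230.49055252]), 'tool_rot': array([-3.13992795e+00, -3.03932928e-05,  4.47762309e-01]), 'force': array([-0.01173985,  0.88633976,  0.55968754]), 'torque': array([-0.02305432, -0.06394222,  0.00913916]), 'width': 85.292160691246}
```

View pics/scene0.png

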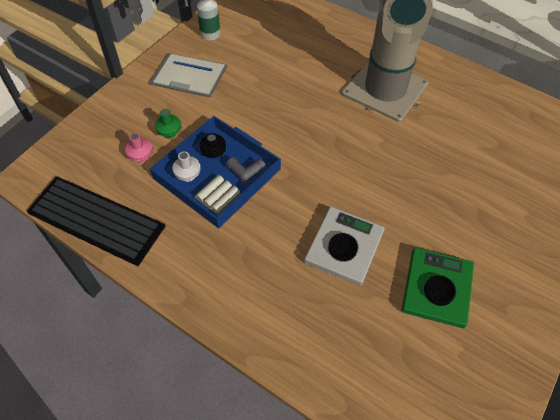

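View pics/top0.png

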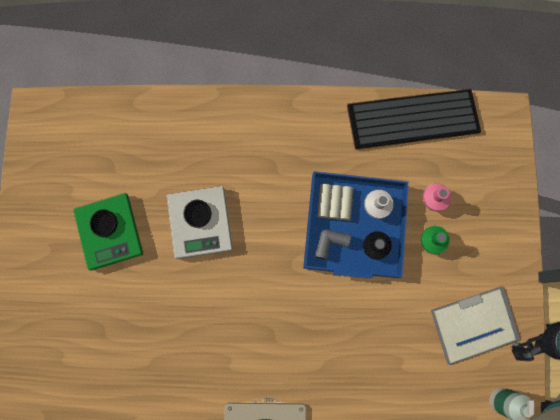

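The white filter sits in the crate at about (380,203) in top and (185,165) in scene. The white console's ring is at (198,214) in top. The pink and green filters and the green console are the look-alikes.

Run:
```python
from h import *
d=dict(np.load('top.npz')); P=cloud(d)
a=cv2.resize(d['img'][160:290,295:425],None,fx=4,fy=4,interpolation=cv2.INTER_CUBIC)
b=cv2.resize(d['img'][180:265,160:240],None,fx=3.2,fy=6*520/510,interpolation=cv2.INTER_CUBIC)[:520]
b=cv2.resize(d['img'][180:265,160:240],(245,260),interpolation=cv2.INTER_CUBIC)
c=np.zeros((520,770,3),np.uint8); c[:,:520]=a; c[:260,522:767]=b; cv2.imwrite('pics/crop.png',c)
def circ(xy):
    A=np.c_[xy,np.ones(len(xy))]; s=np.linalg.lstsq(A,(xy**2).sum(1),rcond=None)[0]; return s[:2]/2,np.sqrt(s[2]+(s[:2]**2).sum()/4)
for n in('top','scene'):
    d=dict(np.load(n+'.npz')); P=cloud(d); I=d['img'].astype(int); ok=d['z_map']>0
    c0=pt(dict(np.load('top.npz')),380,203,60)
    m=ok&(np.hypot(P[...,0]-c0[0],P[...,1]-c0[1])<45)&(P[...,2]>50+5)
    q=P[m]; print(n,'guess',c0.round(1),'hi pts',len(q),q.min(0).round(1),q.max(0).round(1))
    m2=m&(P[...,2]>86); q2=P[m2]; print('neck top',len(q2),q2.mean(0).round(1),cv2.minEnclosingCircle(q2[:,:2].astype(np.float32)) if len(q2)>2 else '')
    s0=pt(dict(np.load('top.npz')),198,214,40)
    near=ok&(np.hypot(P[...,0]-s0[0],P[...,1]-s0[1])<60)
    q=P[near]; print('seat z hist',np.histogram(q[:,2],bins=np.arange(24,56,2)))
    rim=near&(P[...,2]>42); q=P[rim]; print('rim',len(q),cv2.minEnclosingCircle(q[:,:2].astype(np.float32)),circ(q[:,:2]))
    dk=near&(I.max(2)<60)&(P[...,2]>24); q=P[dk]; print('dark',len(q),cv2.minEnclosingCircle(q[:,:2].astype(np.float32)),np.median(q,0))
```

```text
top guess [ 611.3 -288.1   60. ] hi pts 201 [ 588.6 -319.8   55. ] [ 632.9 -262.9   98.2]
neck top 120 [ 612.8 -286.9   92.4] ((613.1453857421875, -286.9541931152344), 15.764676094055176)
seat z hist (array([ 70, 185, 290, 343, 270, 178,  91,  44,  22,  41,  40,  27,  25,
         8,   2]), array([24, 26, 28, 30, 32, 34, 36, 38, 40, 42, 44, 46, 48, 50, 52, 54]))
rim 143 ((582.4893188476562, 179.89346313476562), 36.613426208496094) (array([582.71810757, 179.37599445]), np.float64(33.577813385052536))
dark 569 ((582.515869140625, 177.3440399169922), 35.265079498291016) [583.86419533 179.25863998  34.97176824]
scene guess [ 611.3 -288.1   60. ] hi pts 195 [ 589.  -301.6   55. ] [ 635.7 -266.6   97. ]
neck top 98 [ 614.  -283.5   92. ] ((613.2876586914062, -284.27276611328125), 17.34442710876465)
seat z hist (array([ 72, 249, 381, 313, 225, 113,  62,  37,  34,  55,  62,  35,  13,
         1,   0]), array([24, 26, 28, 30, 32, 34, 36, 38, 40, 42, 44, 46, 48, 50, 52, 54]))
rim 166 ((583.5234375, 182.78927612304688), 37.177181243896484) (array([584.11541526, 183.75644417]), np.float64(33.45797518977781))
dark 652 ((580.6919555664062, 180.15745544433594), 40.86234664916992) [580.96302311 181.48133628  34.6687261 ]
```

View pics/crop.png

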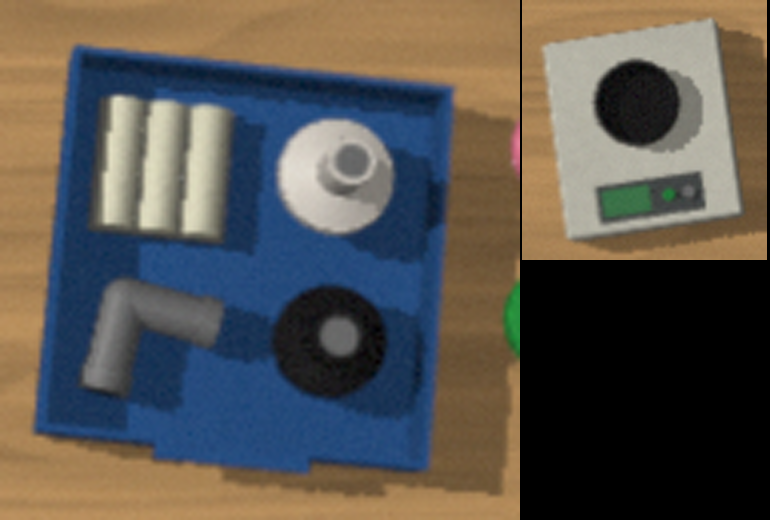

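```bash
cat >> h.py <<'E'
from scipy.spatial.transform import Rotation as Ro
def go(x,y,z,yaw=0.0):
    s=read_state(); R=Ro.from_euler('xyz',s['tool_rot']); p=s['eef_pos']
    sh=R.inv().apply(np.array([x,y,z])-p)/10; w=(R.inv()*Ro.from_euler('xyz',[np.pi,0,yaw])).as_rotvec()
    print('t',round(s['clock'],2),'p',p.round(1),'rot',s['tool_rot'].round(3),'F',s['force'].round(1),'w',round(s['width'],1),'q',s['qpos'].round(2)); print('shift cm',sh.round(2),'turn',w.round(3))
E
python3 - <<'E'
from h import *
for n,u,v in(('top',383,200),):
    d=dict(np.load(n+'.npz')); print(pt(d,u,v,93))
    for u in(197.3,198): print(pt(d,u,213.5,46),pt(d,u,213.5,34))
go(613,-286,190)
E
```

```text
[ 612.74546389 -289.04349064   93.        ]
[581.31945999 177.11550383  46.        ] [583.30743164 178.90195126  34.        ]
[581.33909679 175.31651507  46.        ] [583.32724733 177.08657325  34.        ]
t 0.1 p [ 281.2 -585.4  230.5] rot [-3.14  -0.     0.448] F [-0.   0.9  0.6] w 85.3 q [ 1.06  0.63  0.04  1.52 -0.03  1.   -0.02]
shift cm [ 42.87 -12.62   4.07] turn [-0.002  0.     0.448]
```

Emit:
carry_out(
  series=[
    [[4,-1.2,0,0,0,0.09,8.5],[8,-2.4,0,0,0,0.18,8.5],[12,-3.6,0,0,0,0.27,8.5],[16,-4.8,0,0,0,0.36,8.5],[20,-6,0,0,0,0.448,8.5]],
  ],
)

```text
clock: 0.52
eef_pos: [436.4, -443.9, 230.9]
tool_rot: [-3.141, 0.0, -0.005]
force: [0.6, -1.3, -0.0]
width: 84.8
```

```bash
python3 -c "
from h import *
go(613,-286.5,190)"
```

```text
t 0.52 p [ 436.4 -443.9  230.9] rot [-3.141  0.    -0.005] F [ 0.6 -1.3 -0. ] w 84.8 q [ 0.65  0.59  0.16  1.6  -0.11  0.96 -0.73]
shift cm [ 17.58 -15.83   4.1 ] turn [-0.001  0.    -0.005]
```

Emit:
carry_out(
  series=[
    [[3,-2.7,0.7,0,0,0,8.5],[6,-5.4,1.4,0,0,0,8.5],[9,-8.1,2.1,0,0,0,8.5],[12,-10.8,2.8,0,0,0,8.5],[15,-13.5,3.5,0,0,0,8.5]],
  ],
)

```text
clock: 0.93
eef_pos: [586.4, -308.8, 195.6]
tool_rot: [-3.141, 0.001, -0.0]
force: [0.3, -0.1, -0.5]
width: 85.2
```

Emit:
carry_out(
  series=[
    [[1.3,-1.2,0.3,0,0,0,8.5],[2.6,-2.4,0.6,0,0,0,8.5],[2.6,-2.4,0.6,0,0,0,8.5],[2.6,-2.4,0.6,0,0,0,8.5]],
  ],
)

```text
clock: 1.27
eef_pos: [610.7, -287.2, 189.9]
tool_rot: [3.141, 0.001, -0.0]
force: [-1.5, -0.4, 0.2]
width: 84.8
```

Run:
```python
from h import *
for n in('scene','top'):
    d=grab(n); cv2.imwrite(f'pics/{n}1.png',d['img'])
go(613,-286.5,62)
```

```text
t 1.37 p [ 609.5 -289.6  190.7] rot [ 3.14e+00  1.00e-03 -4.00e-03] F [ 0.3 -1.3  0.6] w 85.6 q [ 0.31  0.71  0.17  1.49 -0.13  0.96 -1.07]
shift cm [ 0.36 -0.34 12.87] turn [ 0.002  0.001 -0.004]
```

Run:
```python
from h import *
a=cv2.imread('pics/scene1.png')[70:230,110:310]; b=cv2.imread('pics/top1.png')[130:290,300:500]
cv2.imwrite('pics/c1.png',cv2.resize(np.hstack([a,b]),None,fx=2,fy=2,interpolation=cv2.INTER_CUBIC))
```

```text
(no output)
```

View pics/c1.png

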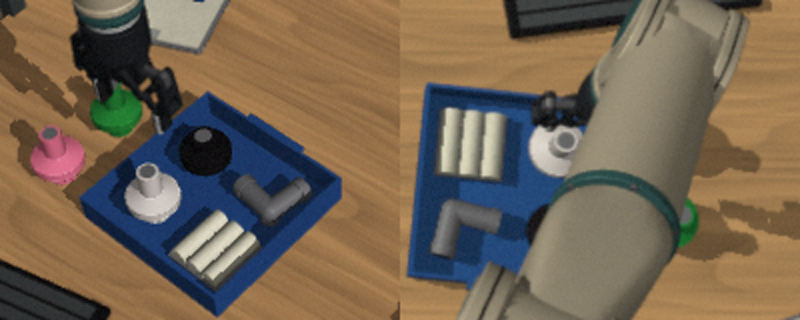

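The right panel shows a finger beside the neck (about (565,140) in the crop) and the arm aligned over the filter. In the left panel the gripper hangs above it. I'll descend now.

Emit:
carry_out(
  series=[
    [[0.15,0,3,0,0,0,8.5],[0.15,0,6,0,0,0,8.5],[0.15,0,8,0,0,0,8.5],[0.15,0,9.5,0,0,0,8.5],[0.15,0,9.5,0,0,0,8.5]],
  ],
)

```text
clock: 1.78
eef_pos: [608.9, -288.3, 92.3]
tool_rot: [-3.14, 0.006, -0.004]
force: [-0.5, 0.6, 0.1]
width: 84.7
```

Emit:
carry_out(
  series=[
    [[0,0,1,0,0,0,8.5],[0,0,2,0,0,0,8.5],[0,0,3,0,0,0,8.5],[0,0,3.3,0,0,0,8.5],[0,0,3.3,0,0,0,8.5]],
  ],
)

```text
clock: 2.2
eef_pos: [612.3, -286.4, 61.4]
tool_rot: [-3.141, 0.001, -0.0]
force: [-0.3, 0.7, -0.4]
width: 85.0
```

Run:
```python
from h import *
d=grab('top');e=grab('scene')
go(613,-286.5,62)
a=e['img'][110:230,120:290]; b=d['img'][150:270,320:490]
cv2.imwrite('pics/c2.png',cv2.resize(np.hstack([a,b]),None,fx=2.3,fy=2.3,interpolation=cv2.INTER_CUBIC))
```

```text
t 2.3 p [ 613.2 -286.7   62.6] rot [ 3.141 -0.    -0.   ] F [ 0.3 -0.2 -0.3] w 85.2 q [ 0.32  0.87  0.13  1.56 -0.15  0.72 -1.05]
shift cm [-0.02 -0.02  0.06] turn [ 0. -0. -0.]
```

View pics/c2.png

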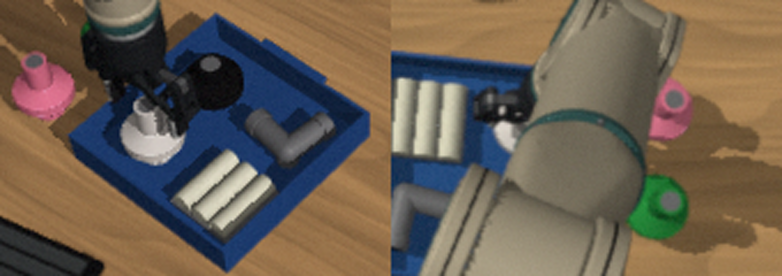

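The fingers straddle the white neck at about (150,115) in the left panel, and the measured pose is on target. Closing.

Emit:
carry_out(
  series=[
    [[0,0,0,0,0,0,6],[0,0,0,0,0,0,5],[0,0,0,0,0,0,4],[0,0,0,0,0,0,3],[0,0,0,0,0,0,1.5]],
  ],
)

```text
clock: 2.72
eef_pos: [613.4, -286.7, 62.9]
tool_rot: [3.141, -0.001, -0.0]
force: [0.8, -1.8, 0.7]
width: 28.7
```

Emit:
carry_out(
  series=[
    [[0,0,0,0,0,0,1.5],[0,0,0,0,0,0,1.5],[0,0,0,0,0,0,1.5],[0,0,0,0,0,0,1.5]],
  ],
)

```text
clock: 3.05
eef_pos: [613.4, -286.7, 62.8]
tool_rot: [3.141, -0.001, -0.0]
force: [1.5, 1.0, 5.3]
width: 28.7
```

Emit:
carry_out(
  series=[
    [[0,0,-0.5,0,0,0,1.5],[0,0,-1.5,0,0,0,1.5],[0,0,-3,0,0,0,1.5],[0,0,-5,0,0,0,1.5],[0,0,-7,0,0,0,1.5]],
  ],
)

```text
clock: 3.47
eef_pos: [612.2, -286.5, 132.9]
tool_rot: [-3.141, 0.002, -0.0]
force: [0.6, 0.9, 0.2]
width: 28.4
```

Emit:
carry_out(
  series=[
    [[0,0,-1.5,0,0,0,1.5],[0,0,-3,0,0,0,1.5],[0,0,-4,0,0,0,1.5],[0,0,-4,0,0,0,1.5],[0,0,-4,0,0,0,1.5]],
  ],
)

```text
clock: 3.88
eef_pos: [613.0, -286.6, 172.7]
tool_rot: [3.141, -0.001, -0.0]
force: [-0.5, 0.4, -0.1]
width: 28.9
```

Run:
```python
from h import *
d=grab('top');e=grab('scene')
go(583.5,180,172)
a=e['img'][50:230,90:290]; b=d['img'][130:310,300:500]
cv2.imwrite('pics/c3.png',cv2.resize(np.hstack([a,b]),None,fx=2,fy=2,interpolation=cv2.INTER_CUBIC))
```

```text
t 3.98 p [ 612.2 -286.2  171.2] rot [-3.141e+00  2.000e-03 -0.000e+00] F [-0.  -0.1 -1. ] w 28.6 q [ 0.31  0.73  0.16  1.5  -0.13  0.92 -1.06]
shift cm [-2.880e+00 -4.662e+01 -3.000e-02] turn [-0.001  0.002 -0.   ]
```

View pics/c3.png

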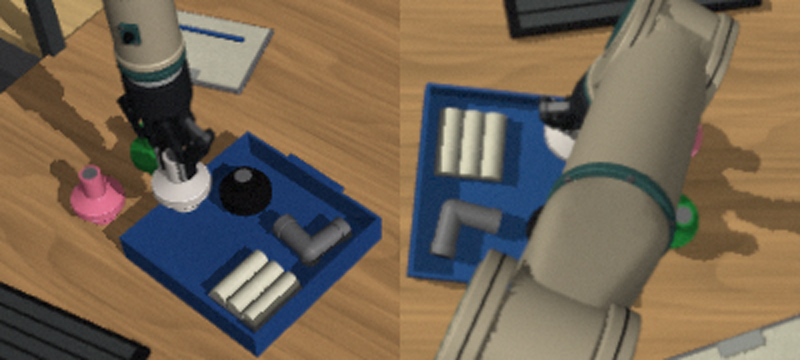

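The filter (about (182,185), left panel) is held upright clear of the crate, with the valve and elbow in place. I'll carry it to the station.

Emit:
carry_out(
  series=[
    [[-0.1,-1.5,0,0,0,0,1.5],[-0.3,-4.5,0,0,0,0,1.5],[-0.5,-8,0,0,0,0,1.5],[-0.7,-11.5,0,0,0,0,1.5],[-0.9,-15,0,0,0,0,1.5]],
  ],
)

```text
clock: 4.4
eef_pos: [602.8, -133.6, 171.3]
tool_rot: [-3.14, 0.002, -0.0]
force: [0.1, 0.2, -0.4]
width: 28.9
```

Emit:
carry_out(
  series=[
    [[-0.2,-3.5,0,0,0,0,1.5],[-0.4,-7,0,0,0,0,1.5],[-0.6,-10.5,0,0,0,0,1.5],[-0.9,-14,0,0,0,0,1.5],[-1.1,-17.5,0,0,0,0,1.5]],
  ],
)

```text
clock: 4.82
eef_pos: [591.3, 41.4, 171.5]
tool_rot: [-3.141, 0.002, 0.001]
force: [1.0, 0.5, -0.8]
width: 28.3
```

Emit:
carry_out(
  series=[
    [[-0.3,-3.5,0,0,0,0,1.5],[-0.5,-7,0,0,0,0,1.5],[-0.7,-10,0,0,0,0,1.5],[-0.9,-12.5,0,0,0,0,1.5],[-0.9,-14.1,0,0,0,0,1.5]],
  ],
)

```text
clock: 5.23
eef_pos: [581.5, 184.9, 171.3]
tool_rot: [-3.14, 0.003, 0.005]
force: [-0.5, -1.0, -0.9]
width: 28.6
```

Emit:
carry_out(
  series=[
    [[0,0,0,0,0,0,1.5],[0,0,0,0,0,0,1.5],[0,0,0,0,0,0,1.5]],
  ],
)

```text
clock: 5.48
eef_pos: [583.4, 178.4, 171.8]
tool_rot: [3.14, 0.001, -0.001]
force: [0.1, -0.7, -0.0]
width: 28.3
```

Run:
```python
from h import *
d=grab('top');e=grab('scene')
go(583.5,180,101)
a=e['img'][130:310,260:460]; b=d['img'][130:310,110:310]
cv2.imwrite('pics/c4.png',cv2.resize(np.hstack([a,b]),None,fx=2,fy=2,interpolation=cv2.INTER_CUBIC))
```

```text
t 5.58 p [584.  177.6 172.2] rot [ 3.14e+00  0.00e+00 -3.00e-03] F [-0.2 -0.2 -0.8] w 28.4 q [-0.47  0.65  0.2   1.7  -0.16  0.82 -1.77]
shift cm [-0.05 -0.25  7.12] turn [ 0.001  0.    -0.003]
```

View pics/c4.png

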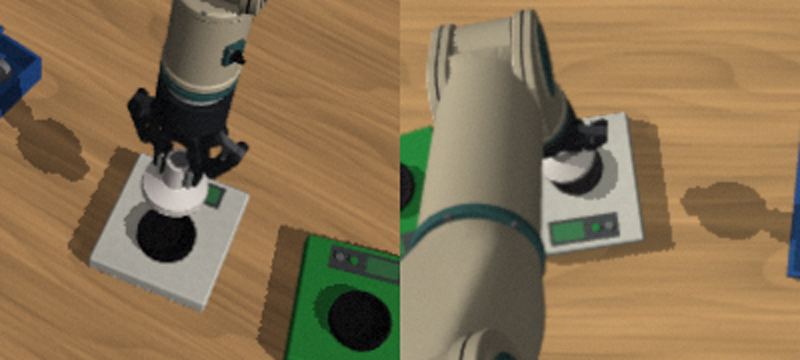

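The filter hangs over the white console's ring; the ring is at about (165,235) in the left panel. I'll lower it to just above the rim and check centring.

Emit:
carry_out(
  series=[
    [[0,-0.05,1.5,0,0,0,1.5],[0,-0.1,3.5,0,0,0,1.5],[0,-0.1,5.5,0,0,0,1.5],[0,-0.1,6.2,0,0,0,1.5],[0,-0.1,6.2,0,0,0,1.5]],
  ],
)

```text
clock: 6.0
eef_pos: [582.8, 178.8, 108.6]
tool_rot: [3.14, 0.004, -0.002]
force: [-0.5, 0.2, 0.5]
width: 28.6
```

Emit:
carry_out(
  series=[
    [[0,0,0,0,0,0,1.5],[0,0,0,0,0,0,1.5]],
  ],
)

```text
clock: 6.17
eef_pos: [585.1, 180.1, 111.5]
tool_rot: [-3.141, -0.002, -0.001]
force: [1.0, 0.1, -0.5]
width: 28.3
```

Run:
```python
from h import *
d=grab('top');e=grab('scene')
go(583.5,180,91.3)
a=e['img'][190:300,290:400]; b=d['img'][170:280,150:260]
cv2.imwrite('pics/c5.png',cv2.resize(np.hstack([a,b]),None,fx=3.6,fy=3.6,interpolation=cv2.INTER_CUBIC))
```

```text
t 6.27 p [585.  180.5 111.6] rot [-3.141e+00 -2.000e-03 -1.000e-03] F [ 0.7 -0.3 -0.7] w 28.6 q [-0.45  0.73  0.18  1.74 -0.18  0.69 -1.75]
shift cm [-0.15  0.05  2.03] turn [-0.001 -0.002 -0.001]
```

View pics/c5.png

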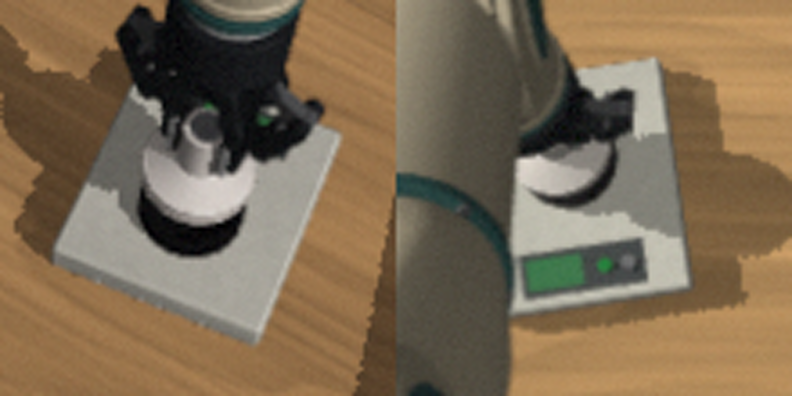

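Disc at about (199,178) and ring at about (192,220) in the left panel. Allowing for the height difference, they are concentric within about 2 mm, against 11 mm clearance. I'll lower slowly, watching the force.

Emit:
carry_out(
  series=[
    [[-0.1,0,0.5,0,0,0,1.5],[-0.1,0,1,0,0,0,1.5],[-0.1,0,1.4,0,0,0,1.5],[-0.1,0,1.6,0,0,0,1.5],[-0.1,0,1.6,0,0,0,1.5]],
  ],
)

```text
clock: 6.68
eef_pos: [582.5, 180.3, 93.5]
tool_rot: [3.141, 0.001, -0.0]
force: [0.0, 0.2, -0.6]
width: 28.7
```

Emit:
carry_out(
  series=[
    [[0,0,0.05,0,0,0,1.5],[0,0,0.1,0,0,0,1.5],[0,0,0.1,0,0,0,1.5]],
  ],
)

```text
clock: 6.93
eef_pos: [583.2, 180.4, 93.3]
tool_rot: [-3.142, -0.0, -0.0]
force: [-0.7, -0.3, -0.1]
width: 28.9
```

Emit:
carry_out(
  series=[
    [[0,0,0.05,0,0,0,1.5],[0,0,0.1,0,0,0,1.5],[0,0,0.1,0,0,0,1.5]],
  ],
)

```text
clock: 7.18
eef_pos: [583.1, 180.4, 92.3]
tool_rot: [-3.142, -0.0, -0.0]
force: [-0.5, 0.3, 0.1]
width: 29.0
```

Emit:
carry_out(
  series=[
    [[0,0,0.05,0,0,0,1.5],[0,0,0.1,0,0,0,1.5],[0,0,0.1,0,0,0,1.5]],
  ],
)

```text
clock: 7.43
eef_pos: [583.2, 180.5, 91.8]
tool_rot: [-3.141, -0.0, -0.0]
force: [-1.8, 0.2, 4.1]
width: 28.5
```

Emit:
carry_out(
  series=[
    [[0,0,0.03,0,0,0,1.5],[0,0,0.03,0,0,0,1.5],[0,0,0.03,0,0,0,1.5]],
  ],
)

```text
clock: 7.68
eef_pos: [583.3, 180.5, 91.8]
tool_rot: [-3.141, -0.001, -0.0]
force: [-1.8, 1.3, 5.8]
width: 28.6
```

Contact at 91.8 mm, exactly 29 mm above the grasp height (floor 5 → 34). Releasing.

Emit:
carry_out(
  series=[
    [[0,0,0,0,0,0,3.2],[0,0,0,0,0,0,3.6],[0,0,0,0,0,0,4.5],[0,0,0,0,0,0,6],[0,0,0,0,0,0,7.5]],
  ],
)

```text
clock: 8.1
eef_pos: [583.0, 180.4, 90.8]
tool_rot: [3.141, 0.0, -0.0]
force: [0.3, 0.2, -0.6]
width: 67.9
```

Emit:
carry_out(
  series=[
    [[0,0,0,0,0,0,8.5],[0,0,0,0,0,0,8.5],[0,0,0,0,0,0,8.5]],
  ],
)

```text
clock: 8.35
eef_pos: [583.1, 180.4, 91.0]
tool_rot: [3.142, -0.0, -0.0]
force: [0.9, 0.7, 0.2]
width: 85.1
```

Run:
```python
from h import *
e=grab('scene');d=grab('top')
go(583.5,180,200)
a=e['img'][190:300,290:400]; b=d['img'][170:280,150:260]
cv2.imwrite('pics/c6.png',cv2.resize(np.hstack([a,b]),None,fx=3.6,fy=3.6,interpolation=cv2.INTER_CUBIC))
```

```text
t 8.45 p [583.  180.4  91. ] rot [-3.142  0.    -0.   ] F [-0.   0.1  0.4] w 85.1 q [-0.45  0.76  0.17  1.75 -0.19  0.65 -1.74]
shift cm [  0.05   0.04 -10.9 ] turn [-0.  0. -0.]
```

View pics/c6.png

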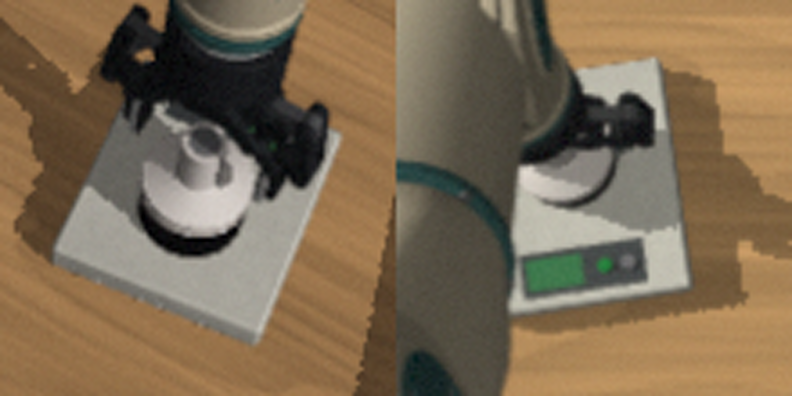

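The filter stands upright and the fingers are clear of it. Retreating straight up.

Emit:
carry_out(
  series=[
    [[0,0,-1,0,0,0,8.5],[0,0,-3,0,0,0,8.5],[0,0,-6,0,0,0,8.5],[0,0,-9.5,0,0,0,8.5],[0,0,-13,0,0,0,8.5]],
  ],
)

```text
clock: 8.87
eef_pos: [582.6, 180.2, 222.8]
tool_rot: [3.141, 0.001, -0.0]
force: [-0.5, 0.4, -0.1]
width: 85.0
```

Emit:
carry_out(
  series=[
    [[0,3,0,0,0,0,8.5],[0,6.5,0,0,0,0,8.5],[0,10,0,0,0,0,8.5],[0,13,0,0,0,0,8.5],[0,14,0,0,0,0,8.5]],
  ],
)

```text
clock: 9.28
eef_pos: [582.9, 33.6, 222.3]
tool_rot: [3.138, -0.001, -0.007]
force: [0.1, -0.9, -0.6]
width: 85.2
```

Emit:
carry_out(
  series=[
    [[0,0,0,0,0,0,8.5],[0,0,0,0,0,0,8.5],[0,0,0,0,0,0,8.5]],
  ],
)

```text
clock: 9.53
eef_pos: [583.1, 42.9, 221.2]
tool_rot: [-3.14, -0.0, 0.002]
force: [-0.6, 0.4, -0.3]
width: 85.0
```

Run:
```python
from h import *
e=grab('scene');d=grab('top')
go(583.5,180,200)
for n,D in(('scene',e),('top',d)):
    P=cloud(D); m=(D['z_map']>0)&(np.hypot(P[...,0]-583,P[...,1]-180)<45)&(P[...,2]>112)&(P[...,2]<140)
    q=P[m]; print(n,len(q),q.mean(0).round(1),q.max(0).round(1),np.percentile(q[:,2],90).round(1))
cv2.imwrite('pics/c7.png',np.vstack([cv2.resize(e['img'][100:300,140:420],(560,400)),]));
cv2.imwrite('pics/c8.png',cv2.resize(d['img'][150:290,150:450],(780,364)))
```

```text
t 9.63 p [583.   42.9 221. ] rot [-3.14e+00  0.00e+00  3.00e-03] F [-0.3 -0.4 -0.1] w 85.0 q [-0.26  0.55  0.21  1.72 -0.14  0.88 -1.55]
shift cm [  0.09 -13.7    2.12] turn [-0.001  0.     0.003]
scene 138 [584.9 184.3 120.6] [598.7 197.6 125.7] 123.9
top 131 [582.5 178.9 122.1] [597.4 194.4 127.7] 125.5
```

View pics/c7.png

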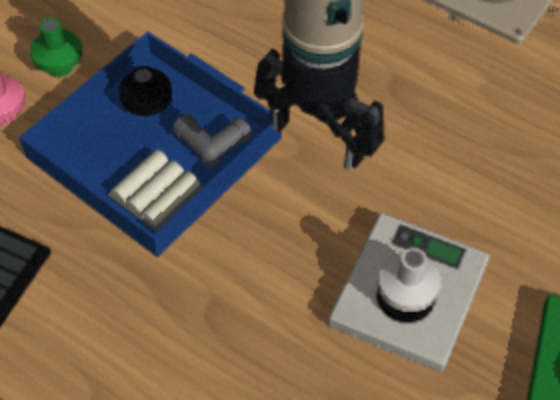

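View pics/c8.png

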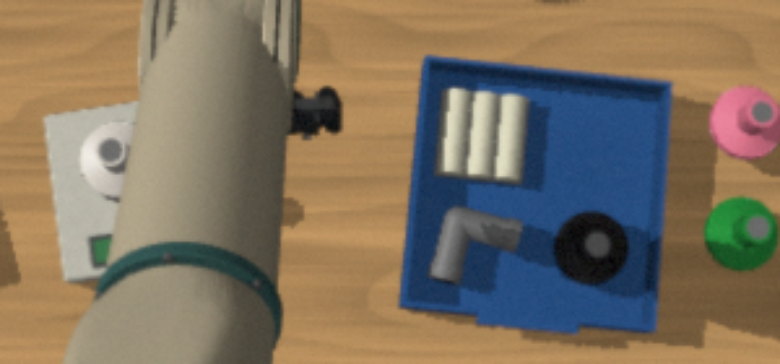

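The filter stands upright in the ring: left view about (408,290), top view about (110,155). The neck top is at about 122 mm, which is 34 + 88. The valve and elbow are where they were, and the arm is clear.

```bash
python3 -c "
from cell import *
print(finish_job())"
```

```text
the job is handed in; nothing more can be done
None
```

I took the white filter out of the crate by its neck and stood it upright, neck up, in the white console's black ring. The robot's clock read about 9.6 s when I handed the job in.

- **Set-down:** I lowered it in 1 mm steps until the tool felt about 4–6 N, at 29 mm above grasp height. That matches the step from the crate floor at 5 mm to the ring floor at 34 mm. I then opened the fingers and backed off.
- **Final position:** Both cameras put the neck top at about 121–122 mm on average, against 122 mm expected when fully seated. The neck is centred within about 1 mm of the ring as each camera sees it.
- **Bystanders:** The valve and elbow look unmoved in the pictures, judged by eye and not measured, and the arm is clear of everything.
- **Disagreement:** The two cameras differ by up to about 5 mm in y, a bit more than their stated calibration. I used a value in between, well inside the 11 mm clearance.

No check failed.

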